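# Clamp the vial rack on the shaker

## Robot

A 6-joint arm with a two-finger parallel gripper is mounted at the origin on a cart in front of the work surface, level with it; the furniture and walls round the work are solid. World frame = base frame: x ahead of the robot, y to its left, z up, the work surface at z = 0. Lengths are in mm, angles in rad, forces in N, time in s.
With the tool pointing down it reaches from about 300 to 775 mm from the base axis. Payload 14.6 kg.
Tool frame: the origin (TCP) lies between the finger pads; the fingertips stand 25 mm ahead of it and the grasp point (between the pads) lies 6 mm ahead of it; z points along the fingers, y is the line along which they close (so a half turn about z gives the same grasp; the last joint's range is limited). The gripper opens to 94 mm and grips with 3 to 60 N. Pads are 16 mm wide; open, the fingers measure 119 mm over their backs; the gripper's body (75 mm by 177 mm) begins 78 mm behind the grasp point.
Start: joints at [-1.21, 0.3, 1.521, -0, 1.321, -0.067], TCP at [228.171, -500.427, 230.446] pointing down, gripper open.
Joint ranges: [-3.03, 3.03], [-0.79, 2.21], [0.23, 2.52], [-1.04, 4.18], [0, 3.07], [-2.55, 2.55]. Speed limits (rad/s): [2.22, 2.22, 2.57, 3.14, 3.14, 3.14].

## Interface

Orientations are given as [roll, pitch, yaw] about the fixed x, y, z axes, in that order (R = Rz(yaw) Ry(pitch) Rx(roll)).
In Python, from cell import manip gives the robot as it stands. The module is installed in compiled form; this text tells all that it offers.
- The arm moves only by the tool step_arm, never from a script. Its argument "series" is one flat list of numbers, 5 for each row, row after row: the shift along the world's x, y, z in mm, then the turn about the world's z in rad, then the closure, from 0 (fully open) to 1 (shut). In form: [dx, dy, dz, spin, jaw, dx, dy, dz, spin, jaw, ...]. A call has 1 to 20 rows; each row shifts and turns the commanded pose from where the row before left it; what a row does not reach is not made up. A row lasts 1/8 s, in which the tool goes at most 62.5 mm and 10.7 degrees, less where a joint would pass 70% of its speed; a pose out of reach is approached as far as the arm can. A call is refused whole if a number of a shift passes 62.5 or a number of a turn 0.188, either way. A call with a gripper value outside its range is refused whole. The fingers move at their own pace and stop on an object; "squeeze" is the grip in N (left out, the last holds). Time passes only in rows, so rows that do not move let the fingers close. It gives the time, the measured TCP pose, the force, the opening and the grip force at its end, in the units of the state.
- manip.read_state(): the state, without advancing time (a new reading comes with each control period).
- manip.camera(name): name is "side" or "top" or "wrist"; returns (picture, depth): 400x640x3 uint8, blue, green, red; 400x640 float32, mm along the optical axis (not along the pixel's ray), 0 where there is no reading.
- manip.camera_info(name): a dict with "fovy" (degrees; the focal length in pixels is half the picture's height over the tangent of half this angle, whatever the lens; pixels are square), "cx", "cy" (the principal point, pixels), "k1" (the pictures are not rectified: a ray, as slopes to the right and down, at radius r is drawn at 1 + k1 r^2 times it, then the intrinsics apply), "eye" and "orientation" of the camera in the world. Camera axes: x right, y down, z forward; pixel columns grow to the right and rows downward; lengths in mm; the calibration is good to about 2 mm. A picture is of the moment at which its call begins: read the wrist's pose just before it. camera_info takes no time and is no camera call; for the wrist camera it gives the pose at the moment of the call.
- manip.sign_off(): hands the job in; it is judged then, once.
The state is a dict: "clock": time; "joints": joint angles; "qd": joint speeds; "effort": joint torques, N m; "eef_pos": TCP position; "eef_rot": TCP orientation; "wrist_force": force on the tool from outside, world axes, zero at the start; "moment": the same for the moment, N m; "finger_gap": finger opening in mm; "finger_force": force on a finger pad.
Only numpy, scipy, OpenCV 4.12 (cv2) and the standard library are available. Lean on these libraries where they do the work, as an engineer would, in place of code of your own. Each camera call takes 0.05 s, during which the arm holds its last target. There are 200 camera calls.

## Task

Get the vial rack ready for shaking: with the fingertips push it back along its track until it sits fully home against the rear stop, then push the clamp's lever over and down, past its dead point, until it snaps into lock with the foot holding the rack down. Grasp and lift nothing, do not touch the vials, and leave the things standing round the shaker where they are.

Things in the scene. Friction and masses are not known exactly. Their poses are not given: they have to be found in the camera images.
- shaker: bench shaker, fixed: white housing under an aluminium platform 250 (x) by 230 (y) mm, its top 75 mm above the worktop. Origin: centre of the underside; x points from its front (operator's side) to its rear, y to the left seen from the front, z up. On the left a track for the rack runs along x at y = +48 mm; on the right stands a toggle clamp that moves in the plane x = +25 mm
- rack_home (a point): where the origin of the rack is when it is fully home (x +25, y +48, z +75 mm in the shaker's frame; axes as the shaker's). The track: two 9 mm high steel side strips, 75 mm apart, and at the rear an 18 mm high stop whose rubber face is 75 mm behind this point
- rack: loose white vial rack, a block 150 (x) by 70 (y) by 44 (z) mm, 0.25 to 0.45 kg, on the platform between the side strips (2.5 mm play each side), 22 to 45 mm short of the rear stop at the start. Origin: centre of its underside; axes as the shaker's. Six wells in pairs at x = -31, +31, +56 mm; five hold vials that stand 18 mm proud. Front 35 mm and middle (x within 20 mm) are bare
- rack_front (a point): centre of the rack's upright front face, 22 mm above the platform; axes as the rack's
- lever (a joint): angle of the clamp's lever, rad; grows as it is pushed over to the right (-y) and down, which swings the clamp arm down onto the rack. Starts at 0 to 0.15 (open, near upright), stays where left. The foot meets the rack near 0.77, then resists (at most 6 N at the grip, near 1.0, less and less towards the dead point at 1.22); beyond that it snaps to its stop at 1.34 (locked). Let go midway it springs back
- lever_pivot (a point): pivot of the lever, at x +25, y -35, z +103 mm in the shaker's frame; axes as the shaker's. The lever turns about its x axis; the lever's direction from here, measured in the y-z plane from +y towards +z, is 95 degrees plus the lever's angle: leaning slightly to the right when open, nearly level to the right when locked (172 degrees, its end a little raised)
- lever_push (a point): point on the lever grip's pushing face (the face towards the arm when open, the upper face when locked), 100 mm from the pivot. The straight black grip is 20 mm wide (x), 15 mm thick and reaches from 52 to 128 mm from the pivot. The point's axes are the shaker's at lever angle 0 and turn with the lever
- clamp_foot: black rubber foot, 19 mm across, sprung, under the free end of the clamp arm; origin: centre of its underside. Open it is some 27 mm above the rack's top, higher than the vials; locked it presses on the bare middle of the rack with about 30 N
- vial0: glass sample vial with a black cap, 16 mm across, 58 mm tall, loose in the rack's well at x -31, y -17.5 mm (rack's frame); origin: centre of its underside
- vial1: glass sample vial with a black cap, 16 mm across, 58 mm tall, loose in the rack's well at x -31, y +17.5 mm (rack's frame); origin: centre of its underside
- vial2: glass sample vial with a black cap, 16 mm across, 58 mm tall, loose in the rack's well at x +31, y -17.5 mm (rack's frame); origin: centre of its underside
- vial3: glass sample vial with a black cap, 16 mm across, 58 mm tall, loose in the rack's well at x +31, y +17.5 mm (rack's frame); origin: centre of its underside
- vial4: glass sample vial with a black cap, 16 mm across, 58 mm tall, loose in the rack's well at x +56, y +17.5 mm (rack's frame); origin: centre of its underside
- timer: bystander: low desk timer, 62x58x18 mm, loose on the worktop beside the shaker; origin: centre of its underside
- bottle: bystander: plastic reagent bottle, 60 mm across, 118 mm tall, loose on the worktop beside the shaker; origin: centre of its underside
- label_roll: bystander: roll of white labels lying flat, 72 mm across, 30 mm tall, loose on the worktop beside the shaker; origin: centre of its underside
- tip_box: bystander: pipette-tip box, 67x104x62 mm, loose on the worktop beside the shaker; origin: centre of its underside

How it is judged (in metres and radians):
On the way, in this order (a step that is already met when the one before it is completed fails the run):
1. the rack is fully home against the rear stop while the clamp is still open (x of rack in the frame of shaker above 0.0215 m and z of rack in the frame of shaker below 0.078 m and value of joint lever below 0.7 rad), for 0.2 s.
2. the lever has snapped past its dead point and the foot presses on the rack (x of rack in the frame of shaker above 0.0215 m and z of rack in the frame of shaker below 0.078 m and value of joint lever above 1.29 rad and contact force between clamp_foot and rack above 10 N), for 0.2 s.
At the end, for the whole second after the job is handed in: The rack is flat on the platform and home against the rear stop (within 3.5 mm), the lever is at its stop (angle above 1.29 rad, dead point 1.22), the clamp's foot presses on the rack with more than 10 N, and all five vials stand in their wells (all of step 2 and z of each of vial0, vial1, vial2, vial3, vial4 in the frame of rack below 0.009 m and linear speed of rack below 0.01 m/s); the robot touches nothing.
It fails at once if the rack is lifted or tipped (more than 8 mm or 0.12 rad) (z of rack in the frame of shaker above 0.083 m or angle between rack's own z axis and vertical above 0.12 rad).
It fails at once if a vial is lifted out of its well (more than 10 mm) (z of any of vial0, vial1, vial2, vial3, vial4 in the frame of rack above 0.014 m).
It fails at once if a vial is touched by the robot (contact force between any of the fingers, the arm and vial0 above 0.5 N or contact force between any of the fingers, the arm and vial1 above 0.5 N or contact force between any of the fingers, the arm and vial2 above 0.5 N or contact force between any of the fingers, the arm and vial3 above 0.5 N or contact force between any of the fingers, the arm and vial4 above 0.5 N).
It fails at once if the clamp's foot is brought down on a vial (contact force between clamp_foot and vial0 above 2 N or contact force between clamp_foot and vial1 above 2 N or contact force between clamp_foot and vial2 above 2 N or contact force between clamp_foot and vial3 above 2 N or contact force between clamp_foot and vial4 above 2 N).
It fails at once if a bystander is moved by more than 20 mm (distance of any of timer, bottle, label_roll, tip_box from where it was at the start of the episode above 0.02 m).
It also fails if it takes over 48 s, if anything falls off the work surface, if the arm or the gripper's body presses on something with over 40 N, if the wrist force passes 120 N, or if a joint passes its speed limit or range.

## Working session

There is one attempt and no reset: what is moved stays moved. The work goes in short steps, Python scripts to look and compute and a tool call to move; the robot and the scene stay as the last step left them, time stands still between calls to the robot, and variables do not carry over. Pictures are saved under pics/ and viewed, at most 10 in all, crops included, and the job is handed in when it is done.

Besides the shell and the picture viewer there is one more tool, called after "Request:" by a JSON object that holds its "fn" and its "kwargs". step_arm: Moves the arm, as the interface text tells. Its arguments: {"type":"object","properties":{"series":{"type":"array"},"squeeze":{"type":"number"}},"required":["series"]}

```bash
mkdir -p pics; cat > h.py <<'E'
import numpy as np, cv2
from scipy.spatial.transform import Rotation as R
from cell import manip
def save(name,fn):
    i=manip.camera_info(name); p,d=manip.camera(name); cv2.imwrite('pics/'+fn+'.png',p); np.savez('pics/'+fn+'.npz',p=p,d=d,i=np.array([i],dtype=object)); return i
def load(fn):
    z=np.load('pics/'+fn+'.npz',allow_pickle=True); return z['p'],z['d'],z['i'][0]
def rot(i):
    o=np.array(i['orientation']); return o if o.shape==(3,3) else R.from_euler('xyz',o).as_matrix()
def pt(fn,u,v,z=None,w=1):
    p,d,i=load(fn); f=200/np.tan(np.radians(i['fovy'])/2)
    K=np.array([[f,0,i['cx']],[0,f,i['cy']],[0,0,1]]); s=cv2.undistortPoints(np.array([[[u,v]]],float),K,np.array([i['k1'],0,0,0,0.]))[0,0]
    ray=rot(i)@np.array([s[0],s[1],1]); e=np.array(i['eye'])
    if z is None:
        q=d[int(round(v))-w:int(round(v))+w+1,int(round(u))-w:int(round(u))+w+1]; q=q[q>0]; return e+ray*np.median(q) if len(q) else None
    return e+ray*(z-e[2])/ray[2]
E
python3 -c "
from h import *
for n in ['side','top']: print(save(n,n+'0'))
print(manip.read_state())"
```

```text
{'fovy': 57.43466248546753, 'cx': 323.67469115563347, 'cy': 200.46096388280932, 'k1': -0.02666490739895831, 'eye': array([549.08630244, 855.22815867, 500.99305775]), 'orientation': array([-2.00410985, -0.00806831, -3.09975226])}
{'fovy': 55.39711413578027, 'cx': 319.67416252332276, 'cy': 195.11623267988634, 'k1': 0.01028970208228478, 'eye': array([ 496.0961755 ,   52.36694005, 1180.42195893]), 'orientation': array([-3.05563887,  0.01517192, -1.57726599])}
{'clock': 0.1, 'joints': array([-1.20961947e+00,  3.00392714e-01,  1.52152235e+00,  3.19852127e-05,
        1.32067108e+00, -6.66180661e-02]), 'qd': array([ 1.15797570e-03,  5.74855201e-05, -3.58237867e-03,  1.02304022e-03,
        7.79390625e-04,  6.91328847e-04]), 'effort': array([ 1.21574834e-03, -5.32643938e+01, -3.53284335e+01,  7.10244407e-02,
        2.35128589e-02, -6.61844911e-05]), 'eef_pos': array([ 228.09894434, -500.24634119,  229.95415188]), 'eef_rot': array([-3.14060343e+00, -9.70486745e-05,  4.27786941e-01]), 'wrist_force': array([-0.10729229,  0.7675116 , -0.25421559]), 'moment': array([-0.030788  ,  0.0079501 , -0.02490335]), 'finger_force': 0.0, 'finger_gap': 94.04341288891959}
```

View pics/side0.png

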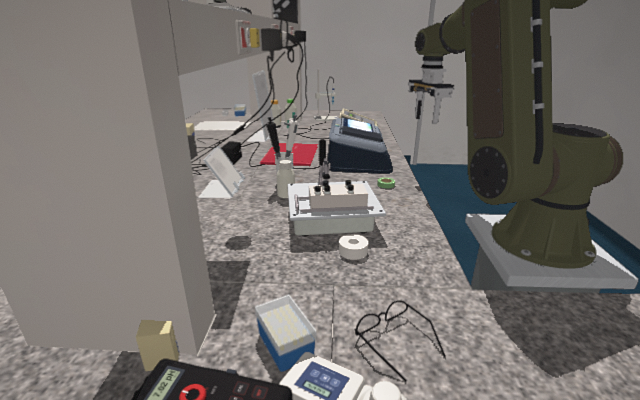

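View pics/top0.png

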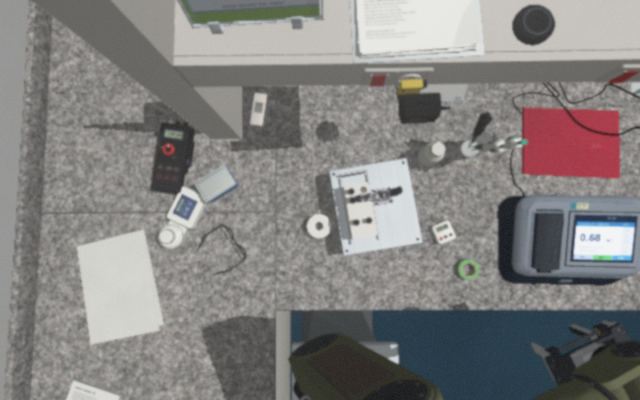

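The side view shows the shaker at about (335,205). In the top view the platform spans about (330-422, 158-255), with the rack at (360,210) and the lever at (395,192). The label roll is at (318,226), the timer at (443,232) and the bottle at (435,150).

```bash
python3 -c "
from h import *
p,d,i=load('top0'); cv2.imwrite('pics/topc.png',cv2.resize(p[145:265,310:460],None,fx=5,fy=5,interpolation=cv2.INTER_CUBIC))
p,d,i=load('side0'); cv2.imwrite('pics/sidec.png',cv2.resize(p[130:250,270:400],None,fx=5,fy=5,interpolation=cv2.INTER_CUBIC))
"
```

```text
(no output)
```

View pics/topc.png

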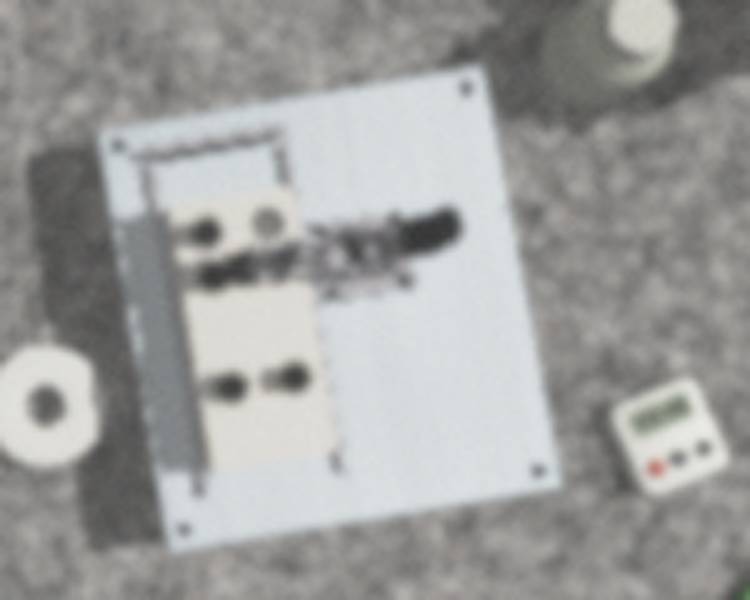

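View pics/sidec.png

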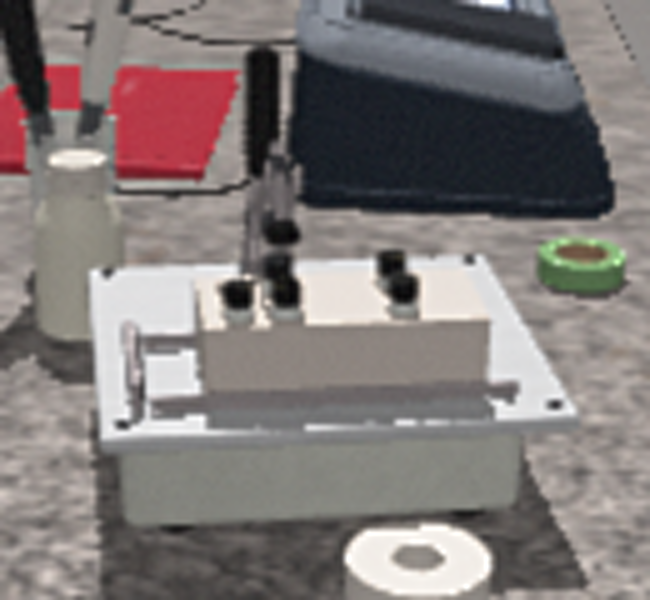

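The enlarged top crop shows the platform corners at (100,130), (485,65), (562,487) and (168,552). The rack top's front edge runs (208,472)-(340,455) and its rear edge (165,203)-(297,187). The lever grip's end is at (455,222), and the stop is near (210,145).

```bash
cat >> h.py <<'E'
def topc(u,v,z): return pt('top0',310+(u+.5)/5-.5,145+(v+.5)/5-.5,z)
E
python3 -c "
from h import *
np.set_printoptions(precision=1,suppress=True)
c=np.array([topc(*q,75) for q in [(100,130),(485,65),(562,487),(168,552)]]);print(c, c.mean(0))
for a,b in [(0,1),(1,2),(2,3),(3,0)]: e=c[b]-c[a]; print(np.linalg.norm(e),np.degrees(np.arctan2(e[1],e[0])))
r=np.array([topc(*q,119) for q in [(165,203),(297,187),(340,455),(208,472)]]);print(r,r.mean(0))
for a,b in [(0,1),(1,2),(2,3),(3,0)]: e=r[b]-r[a]; print(np.linalg.norm(e),np.degrees(np.arctan2(e[1],e[0])))
e1=(c[0]+c[1]-c[2]-c[3]);e2=(c[0]+c[3]-c[1]-c[2]);a1=np.arctan2(e1[1],e1[0]);a2=np.arctan2(e2[1],e2[0])-np.pi/2;yaw=(a1+a2)/2;print('yaw',yaw,a1,a2)
Rm=R.from_euler('z',yaw).as_matrix();o=c.mean(0);o[2]=0
print('rack in shaker',(r-o)@Rm)
for u,v in [(455,222),(430,232)]: print('lever',(topc(u,v,228)-o)@Rm)
for n,q in dict(pivot=(25,-35,103),push=(25,-35-100*np.cos(np.radians(85)),203),home=(25,48,75)).items(): print(n,o+Rm@np.array(q))
print('depth', [pt('top0',310+u/5,145+v/5) for u,v in [(260,330),(265,420),(430,420),(435,230)]])
print('bottle',topc(645,20,118),'timer',topc(670,435,18),'roll',topc(47,405,30))
print(manip.camera_info('wrist'))
"
```

```text
[[ 663.3   39.    75. ]
 [ 699.6 -186.5   75. ]
 [ 454.2 -224.1   75. ]
 [ 418.4    2.1   75. ]] [558.9 -92.4  75. ]
228.42261360744197 -80.83885890653129
248.28202467023166 -171.29309416896191
229.02176203012854 98.99370276609383
247.61824240017407 8.567273109048722
[[615.    3.5 119. ]
 [623.4 -70.4 119. ]
 [474.1 -91.5 119. ]
 [465.2 -18.5 119. ]] [544.4 -44.2 119. ]
74.40462133200478 -83.51595231911449
150.8133520001551 -171.96370925930015
73.5446811545119 96.96432911648667
151.4553307824625 8.356149354045625
yaw 0.154588133272588 0.15074728008716692 0.15842898645800907
rack in shaker [[ 70.2  86.1 119. ]
 [ 67.2  11.7 119. ]
 [-83.6  13.9 119. ]
 [-81.2  87.4 119. ]]
lever [ 26.  -48.7 228. ]
lever [ 23.1 -35.5 228. ]
pivot [ 589.  -123.1  103. ]
push [ 590.3 -131.7  203. ]
home [576.2 -41.1  75. ]
depth [array([542.4, -49.5, 119.8]), array([492.5, -51.7, 117.4]), array([ 491.8, -150.7,   75.2]), array([ 587.3, -127.6,  226.4])]
bottle [ 716.5 -267.4  118. ] timer [ 482.9 -304.1   18. ] roll [503.3  71.8  30. ]
{'fovy': 58.25806991072868, 'cx': 315.38960402069847, 'cy': 202.26164336059193, 'k1': -0.06820143190295981, 'eye': array([ 300. , -466.2,  384. ]), 'orientation': array([ 2.9, -0. , -1.1])}
```

Request:
{"fn": "step_arm", "kwargs": {"series": [21.5, 43.9, 0, -0.028, 0.6, 21.5, 43.9, 0, -0.028, 0.6, 21.5, 43.9, 0, -0.028, 0.6, 21.5, 43.9, 0, -0.028, 0.6, 21.5, 43.9, 0, -0.028, 0.6, 21.5, 43.9, 0, -0.028, 0.6, 21.5, 43.9, 0, -0.028, 0.6, 21.5, 43.9, 0, -0.028, 0.6, 21.5, 43.9, 0, -0.028, 0.6, 21.5, 43.9, 0, -0.024, 0.6, 0, 0, -30, 0, 0.6, 0, 0, -40, 0, 0.6, 0, 0, -30, 0, 0.6, 0, 0, -17, 0, 0.6, 0, 0, 0, 0, 0.6, 0, 0, 0, 0, 0.6], "squeeze": 20}}

```text
clock: 2.1
eef_pos: [443.5, -61.5, 114.1]
eef_rot: [3.141, -0.001, 0.152]
wrist_force: [0.7, 0.2, -0.3]
finger_gap: 37.2
finger_force: 0.0
```

```bash
python3 -c "
from h import *
save('wrist','w1');save('side','s1')
p=load('s1')[0]; a=cv2.resize(p[120:250,270:430],None,fx=2.5,fy=2.5,interpolation=cv2.INTER_CUBIC)
q=load('w1')[0]
im=np.zeros((600,640,3),np.uint8); im[:275,:400]=a[:275,:400]; im[280:,:]=q[:320]; cv2.imwrite('pics/c2.png',im)"
```

```text
(no output)
```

View pics/c2.png

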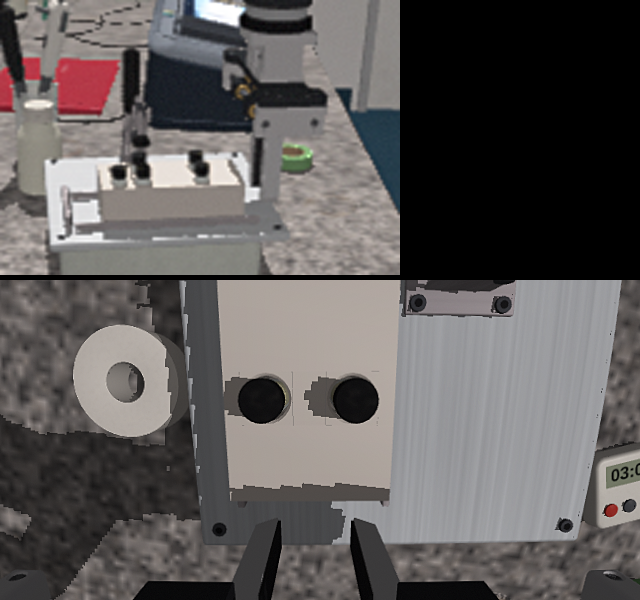

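The wrist view shows the fingers centred on the rack's front face (at about (312,500) in the picture), with a gap of about 20 mm. I'll push along the track.

Request:
{"fn": "step_arm", "kwargs": {"series": [4.94, 0.76, 0, 0, 0.6, 4.94, 0.76, 0, 0, 0.6, 3.95, 0.6, 0, 0, 0.6, 2.96, 0.45, 0, 0, 0.6, 2.96, 0.45, 0, 0, 0.6, 2.96, 0.45, 0, 0, 0.6, 2.96, 0.45, 0, 0, 0.6, 2.96, 0.45, 0, 0, 0.6, 2.96, 0.45, 0, 0, 0.6, 2.96, 0.45, 0, 0, 0.6, 2.96, 0.45, 0, 0, 0.6, 2.96, 0.45, 0, 0, 0.6, 2.96, 0.45, 0, 0, 0.6, 2, 0.3, 0, 0, 0.6, 2, 0.3, 0, 0, 0.6]}}

```text
clock: 4.08
eef_pos: [490.7, -54.2, 113.4]
eef_rot: [-3.142, 0.0, 0.152]
wrist_force: [-1.4, -0.1, -0.3]
finger_gap: 37.3
finger_force: 1.0
```

Request:
{"fn": "step_arm", "kwargs": {"series": [1, 0.15, 0, 0, 0.6, 1, 0.15, 0, 0, 0.6, 1, 0.15, 0, 0, 0.6, 0, 0, 0, 0, 0.6]}}

```text
clock: 4.58
eef_pos: [493.6, -53.8, 113.4]
eef_rot: [3.142, -0.0, 0.152]
wrist_force: [-1.2, -0.0, -0.7]
finger_gap: 37.8
finger_force: 0.8
```

Request:
{"fn": "step_arm", "kwargs": {"series": [1, 0.15, 0, 0, 0.6, 1, 0.15, 0, 0, 0.6, 1, 0.15, 0, 0, 0.6, 0, 0, 0, 0, 0.6]}}

```text
clock: 5.08
eef_pos: [493.9, -53.7, 113.4]
eef_rot: [-3.141, 0.007, 0.152]
wrist_force: [-28.8, -4.9, 17.6]
finger_gap: 38.1
finger_force: 14.7
```

Contact with the stop at TCP x = -58 in the shaker's frame, which matches the expected home position. I'll back off and rise.

Request:
{"fn": "step_arm", "kwargs": {"series": [-2, -0.3, 0, 0, 0.6, -1, -0.15, 0, 0, 0.6, -2, -0.3, 0, 0, 0.6, -5, -0.8, 0, 0, 0.6, -10, -1.5, 0, 0, 0.6, -15, -2.3, 0, 0, 0.6, 0, 0, 30, 0, 1, 0, 0, 40, 0, 1, 0, 0, 50, 0, 1, 0, 0, 40, 0, 1, 0, 0, 0, 0, 1]}}

```text
clock: 6.45
eef_pos: [462.0, -58.9, 276.1]
eef_rot: [3.14, -0.005, 0.152]
wrist_force: [-0.5, 0.7, -0.6]
finger_gap: 0.3
finger_force: 0.0
```

```bash
python3 -c "
from h import *
np.set_printoptions(precision=1,suppress=True)
print(manip.read_state()['eef_pos'])
save('top','top1');save('side','side1')
p,d,i=load('top1'); cv2.imwrite('pics/topc1.png',cv2.resize(p[145:265,310:460],None,fx=5,fy=5,interpolation=cv2.INTER_CUBIC))
o=np.array([558.9,-92.4,0]);Rm=R.from_euler('z',.152).as_matrix()
for u in range(345,412,2):
  for v in range(184,206):
    q=pt('top1',u,v,w=0)
    if q is None: continue
    s=(q-o)@Rm
    if abs(s[0]-25)<6 and s[2]>125: print(s.round(),end=' ')
"
```

```text
[462.  -58.9 276.1]
[ 29.  61. 159.] [ 26.  62. 159.] [ 24.  62. 161.] [ 21.  62. 156.] [ 31.  56. 164.] [ 28.  56. 165.] [ 25.  57. 167.] [ 23.  57. 165.] [ 20.  58. 165.] [ 31.  53. 189.] [ 30.  51. 164.] [ 27.  51. 163.] [ 24.  52. 167.] [ 22.  52. 163.] [ 19.  52. 163.] [ 30.  47. 180.] [ 26.  46. 171.] [ 23.  47. 170.] [ 21.  47. 168.] [ 27.  41. 177.] [ 24.  42. 178.] [ 22.  42. 177.] [ 28.  37. 186.] [ 26.  38. 189.] [ 23.  38. 188.] [ 21.  38. 183.] [ 30.  31. 187.] [ 27.  33. 192.] [ 24.  33. 195.] [ 22.  34. 195.] [ 20.  33. 187.] [ 29.  27. 189.] [ 26.  28. 198.] [ 23.  28. 197.] [ 21.  28. 189.] [ 30.  17. 157.] [ 25.  23. 197.] [ 23.  23. 196.] [ 31.   7. 163.] [ 30.  -6. 146.] [ 28.  -5. 148.] [ 25.  -5. 147.] [ 22.  -5. 145.] [ 20.  -4. 145.] [ 30. -12. 146.] [ 27. -12. 143.] [ 24. -11. 146.] [ 21. -10. 147.] [ 31. -24. 138.] [ 29. -25. 132.] [ 26. -25. 128.] [ 21. -24. 128.] [ 30. -30. 136.] [ 28. -30. 131.] [ 25. -30. 130.] [ 23. -30. 128.] [ 20. -29. 128.] [ 31. -32. 156.] [ 28. -32. 152.] [ 26. -33. 146.] [ 23. -32. 148.] [ 21. -32. 144.] [ 31. -34. 179.] [ 28. -33. 178.] [ 26. -33. 176.] [ 23. -33. 176.] [ 21. -33. 174.] [ 29. -36. 196.] [ 26. -35. 197.] [ 24. -35. 194.] [ 21. -35. 194.] [ 19. -35. 187.] [ 29. -38. 212.] [ 27. -37. 216.] [ 24. -37. 212.] [ 22. -37. 211.] [ 20. -37. 210.] [ 30. -40. 228.] [ 28. -40. 227.] [ 25. -40. 225.] [ 23. -39. 228.] [ 20. -39. 225.] [ 29. -45. 229.] [ 27. -45. 228.] [ 24. -44. 230.] [ 22. -43. 230.] [ 19. -43. 231.] [ 28. -50. 227.] [ 26. -49. 230.] [ 23. -49. 228.] [ 21. -49. 225.]
```

View pics/topc1.png

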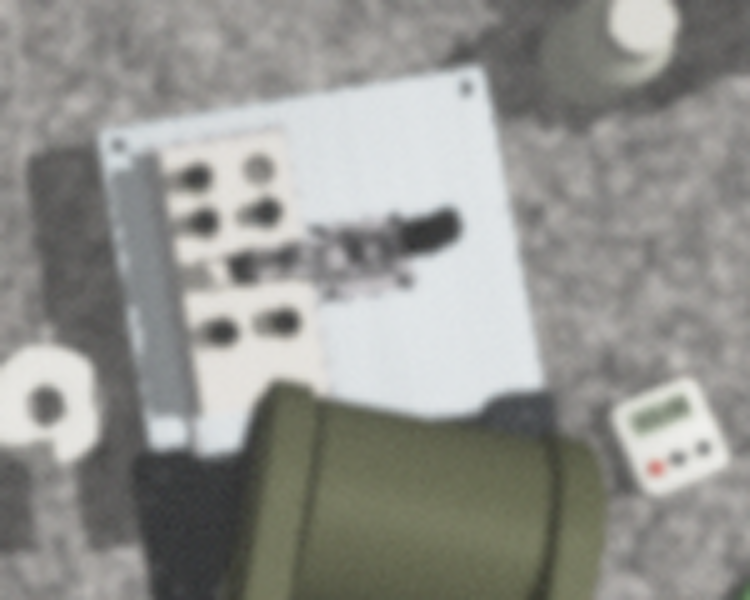

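The rack is now back at the stop, and the lever is still upright with its grip end at (455,222) in the crop. Next I'll check the rack's x and compute the lever arc.

```bash
python3 -c "
from h import *
np.set_printoptions(precision=1,suppress=True)
o=np.array([558.9,-92.4,0]);Rm=R.from_euler('z',.152).as_matrix()
r=np.array([topc(*q,119) for q in [(158,152),(284,133)]]);print('rear edge',(r-o)@Rm)
def tcp(th,r=100):
  f=np.radians(95)+th; return o+Rm@np.array([25,-35+r*np.cos(f)+7.5*np.sin(f)+8, 103+r*np.sin(f)-7.5*np.cos(f)+25])
a=o+Rm@np.array([25,-12,0]);print('above',a,'delta',a-manip.read_state()['eef_pos'])
ths=np.linspace(0,1.3,27);P=np.array([tcp(t) for t in ths]);print('start',P[0],'end',P[-1]);print(np.c_[ths[1:],np.diff(P,axis=0)].round(2))
"
```

```text
rear edge [[ 99.1  85.5 119. ]
 [ 98.4  14.  119. ]]
above [ 585.4 -100.5    0. ] delta [ 124.3  -41.8 -272.8]
start [ 587.9 -116.5  228.3] end [ 602.4 -211.1  153.6]
[[ 0.1  0.8 -5.  -0.2]
 [ 0.1  0.8 -4.9 -0.4]
 [ 0.1  0.8 -4.9 -0.7]
 [ 0.2  0.8 -4.9 -0.9]
 [ 0.2  0.7 -4.8 -1.2]
 [ 0.3  0.7 -4.8 -1.4]
 [ 0.3  0.7 -4.7 -1.7]
 [ 0.4  0.7 -4.6 -1.9]
 [ 0.5  0.7 -4.5 -2.1]
 [ 0.5  0.7 -4.4 -2.4]
 [ 0.6  0.7 -4.3 -2.6]
 [ 0.6  0.6 -4.1 -2.8]
 [ 0.7  0.6 -4.  -3. ]
 [ 0.7  0.6 -3.8 -3.2]
 [ 0.8  0.6 -3.7 -3.4]
 [ 0.8  0.5 -3.5 -3.5]
 [ 0.8  0.5 -3.3 -3.7]
 [ 0.9  0.5 -3.1 -3.9]
 [ 0.9  0.5 -2.9 -4. ]
 [ 1.   0.4 -2.7 -4.2]
 [ 1.1  0.4 -2.5 -4.3]
 [ 1.1  0.3 -2.3 -4.4]
 [ 1.1  0.3 -2.1 -4.5]
 [ 1.2  0.3 -1.9 -4.7]
 [ 1.2  0.2 -1.6 -4.7]
 [ 1.3  0.2 -1.4 -4.8]]
```

Request:
{"fn": "step_arm", "kwargs": {"series": [13.8, -4.65, 0, 0.1745, 1, 13.8, -4.65, 0, 0.1745, 1, 13.8, -4.65, 0, 0.1745, 1, 13.8, -4.65, 0, 0.1745, 1, 13.8, -4.65, 0, 0.1745, 1, 13.8, -4.65, 0, 0.1745, 1, 13.8, -4.65, 0, 0.1745, 1, 13.8, -4.65, 0, 0.1745, 1, 13.8, -4.65, 0, 0.1745, 1, 0, 0, -15, 0, 1, 0, 0, -15, 0, 1, 0, 0, -15, 0, 1, 0, 0, 0, 0, 1, 0, 0, 0, 0, 1], "squeeze": 40}}

```text
clock: 8.3
eef_pos: [585.9, -100.5, 228.9]
eef_rot: [3.141, 0.0, 1.722]
wrist_force: [-0.1, 0.2, 0.3]
finger_gap: 0.7
finger_force: 0.0
```

Request:
{"fn": "step_arm", "kwargs": {"series": [0.8, -5, 0, 0, 1, 0.8, -5, 0, 0, 1, 0.8, -5, 0, 0, 1, 0.8, -5, -0.2, 0, 1, 0.8, -4.9, -0.4, 0, 1, 0.8, -4.9, -0.7, 0, 1, 0.8, -4.9, -0.9, 0, 1, 0.7, -4.8, -1.2, 0, 1, 0.7, -4.8, -1.4, 0, 1, 0.7, -4.7, -1.7, 0, 1, 0.7, -4.6, -1.9, 0, 1]}}

```text
clock: 9.68
eef_pos: [594.2, -154.4, 219.9]
eef_rot: [-3.142, 0.0, 1.722]
wrist_force: [0.5, 0.8, -0.2]
finger_gap: 0.5
finger_force: 0.1
```

```bash
python3 -c "
from h import *
save('side','s3');save('wrist','w3')
p=load('s3')[0]; a=cv2.resize(p[120:230,270:430],None,fx=2.5,fy=2.5,interpolation=cv2.INTER_CUBIC)
q=load('w3')[0]
im=np.zeros((600,640,3),np.uint8); im[:275,:400]=a[:275,:400]; im[280:,:]=q[80:]; cv2.imwrite('pics/c3.png',im)"
```

```text
(no output)
```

View pics/c3.png

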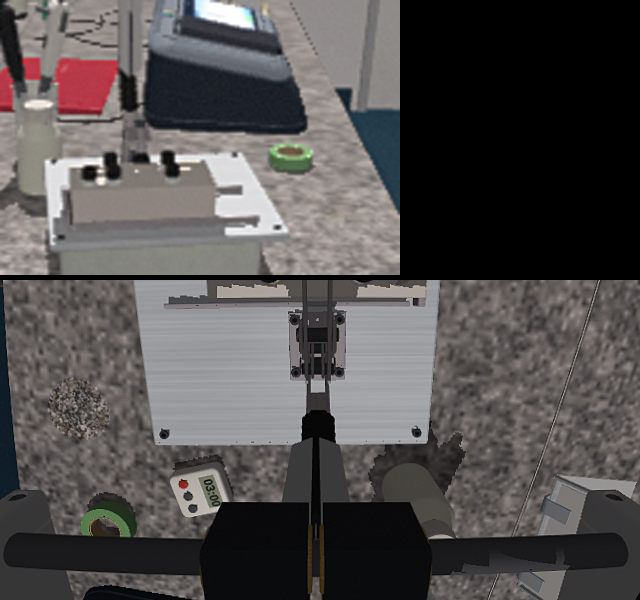

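The fingers are centred on the grip (at about (318,430) in the picture) and the lever is moving. I'll check the object at lower right before going down.

```bash
python3 -c "
from h import *
np.set_printoptions(precision=0,suppress=True)
for u,v in [(560,290),(545,370),(590,285),(620,340),(400,290),(440,330),(435,340)]: print(u,v,pt('w3',u,v))
p,d,i=load('w3');print(i['eye'],i['orientation'])
for u,v in [(222,160),(210,185),(270,130),(290,150),(285,165),(232,180)]: print('side',u,v,pt('s3',u,v))
"
```

```text
560 290 [ 894. -239.   16.]
545 370 [ 642. -125.  309.]
590 285 [ 943. -234.    3.]
620 340 [ 659. -116.  307.]
400 290 [ 693. -245.   52.]
440 330 [ 714. -245.  115.]
435 340 [ 615. -122.  305.]
[580. -74. 374.] [ 3. -0.  0.]
side 222 160 [ 950. -337.   94.]
side 210 185 [ 998. -324.    5.]
side 270 130 [ 777. -345.  201.]
side 290 150 [ 718. -389.  119.]
side 285 165 [ 716. -245.  113.]
side 232 180 [ 910. -300.   35.]
```

Request:
{"fn": "step_arm", "kwargs": {"series": [0.7, -4.5, -2.1, 0, 1, 0.7, -4.4, -2.4, 0, 1, 0.7, -4.3, -2.6, 0, 1, 0.6, -4.1, -2.8, 0, 1, 0.6, -4.0, -3.0, 0, 1, 0.6, -3.8, -3.2, 0, 1, 0.6, -3.7, -3.4, 0, 1, 0.5, -3.5, -3.5, 0, 1, 0.5, -3.3, -3.7, 0, 1, 0.5, -3.1, -3.9, 0, 1]}}

```text
clock: 11.02
eef_pos: [600.3, -192.5, 189.3]
eef_rot: [3.142, -0.001, 1.723]
wrist_force: [-1.1, 4.8, 3.0]
finger_gap: 0.7
finger_force: 2.9
```

Force is about 5.7 N, as expected for this stage. I'll continue past the dead point.

Request:
{"fn": "step_arm", "kwargs": {"series": [0.5, -2.9, -4.0, 0, 1, 0.4, -2.7, -4.2, 0, 1, 0.4, -2.5, -4.3, 0, 1, 0.3, -2.3, -4.4, 0, 1, 0.3, -2.1, -4.5, 0, 1, 0.3, -1.9, -4.7, 0, 1, 0.2, -1.6, -4.7, 0, 1, 0.2, -1.4, -4.8, 0, 1, 0, 0, 0, 0, 1]}}

```text
clock: 12.15
eef_pos: [602.6, -210.4, 153.3]
eef_rot: [-3.141, -0.0, 1.722]
wrist_force: [-0.4, -0.1, -0.7]
finger_gap: 0.7
finger_force: 0.0
```

Request:
{"fn": "step_arm", "kwargs": {"series": [0, 0, -2, 0, 1, 0, 0, -2, 0, 1, 0, 0, -1, 0, 1, 0, 0, 0, 0, 1]}}

```text
clock: 12.65
eef_pos: [602.9, -210.2, 149.1]
eef_rot: [3.141, 0.0, 1.722]
wrist_force: [0.3, 0.4, 1.8]
finger_gap: 0.8
finger_force: 1.0
```

The fingertips touch the grip at z = 124, which is the locked height. I'll lift off and check.

Request:
{"fn": "step_arm", "kwargs": {"series": [0, 0, 10, 0, 1, 0, 0, 30, 0, 1, 0, 0, 40, 0, 1, 0, 0, 40, 0, 1, -40, 0, 10, 0, 1, -50, 0, 0, 0, 1, -50, 0, 0, 0, 1, -40, 0, 0, 0, 1, 0, 0, 0, 0, 1]}}

```text
clock: 13.78
eef_pos: [421.3, -210.3, 280.2]
eef_rot: [3.14, 0.001, 1.721]
wrist_force: [0.6, -0.3, -0.5]
finger_gap: 0.4
finger_force: 0.0
```

```bash
python3 -c "
from h import *
np.set_printoptions(precision=0,suppress=True)
save('side','s4');save('top','top4')
p=load('s4')[0]; a=cv2.resize(p[130:250,270:400],None,fx=3,fy=3,interpolation=cv2.INTER_CUBIC)
q=cv2.resize(load('top4')[0][145:265,310:460],None,fx=3,fy=3,interpolation=cv2.INTER_CUBIC)
cv2.imwrite('pics/c4.png',np.hstack([a,np.zeros((360,5,3),np.uint8),q[:360,:400]]))
o=np.array([558.9,-92.4,0]);Rm=R.from_euler('z',.152).as_matrix()
for u in range(345,425,2):
  for v in range(170,206):
    q=pt('top4',u,v,w=0)
    if q is None: continue
    s=(q-o)@Rm
    if abs(s[0]-25)<3 and (s[1]<-40 or s[1]>10): print(s.round(),end=' ')
print(manip.read_state()['wrist_force'])
"
```

```text
[27. 85. 87.] [25. 85. 78.] [22. 85. 75.] [ 27.  81. 114.] [ 24.  81. 117.] [ 26.  75. 118.] [ 23.  76. 123.] [ 25.  70. 120.] [ 23.  70. 116.] [ 27.  64. 120.] [ 24.  64. 119.] [ 26.  59. 127.] [ 23.  59. 124.] [ 28.  53. 129.] [ 25.  54. 127.] [ 27.  51. 163.] [ 24.  52. 169.] [ 26.  46. 170.] [ 23.  47. 169.] [ 25.  36. 122.] [ 23.  36. 119.] [ 28.  30. 116.] [ 25.  31. 119.] [ 27.  24. 116.] [ 24.  25. 119.] [ 26.  19. 120.] [ 23.  19. 118.] [ 27. -50.  78.] [ 24. -50.  79.] [ 26. -57.  74.] [ 23. -56.  75.] [ 28. -63.  76.] [ 25. -64.  68.] [ 22. -62.  72.] [ 27. -69.  75.] [ 24. -68.  75.] [ 26. -74.  75.] [ 23. -74.  74.] [ 26. -73. 113.] [ 23. -72. 114.] [ 27. -78. 114.] [ 25. -78. 115.] [ 27. -84. 112.] [ 24. -84. 111.] [ 25. -89. 117.] [ 23. -88. 116.] [ 27. -95. 116.] [ 25. -94. 116.] [  26. -100.  117.] [ 23. -98. 122.] [  28. -105.  123.] [  25. -105.  121.] [  22. -103.  124.] [  27. -111.  119.] [  25. -110.  119.] [  26. -116.  123.] [  24. -115.  122.] [  25. -121.  122.] [  23. -120.  123.] [  27. -127.  122.] [  24. -127.  122.] [  26. -133.  122.] [  24. -132.  123.] [-0. -1. -1.]
```

View pics/c4.png

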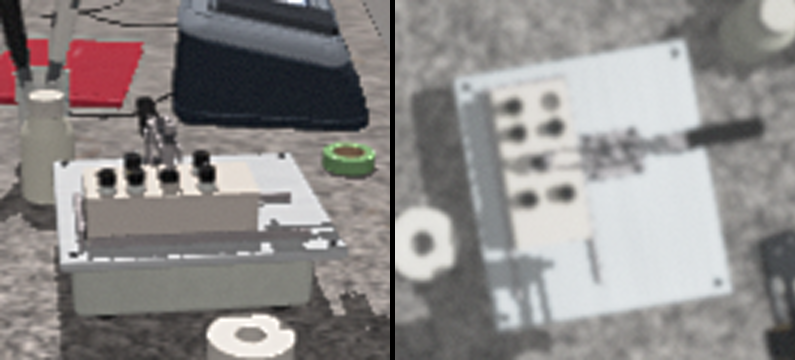

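The lever lies level to the right (right crop, about (725,130)). The foot is down on the bare middle of the rack (about (540,163)), the rack is home, all the vials are seated and the robot is clear.

```bash
python3 -c "
from cell import manip
print(manip.sign_off())"
```

```text
the job is handed in; nothing more can be done
None
```

I pushed the rack home against the rear stop, pushed the clamp lever past its dead point into lock with the foot down on the rack, and handed the job in at about 14 s; the hand-in returned no verdict.

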